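Hook the hanger arm into the slotted stand and lock it

ROBOT

A 6-joint arm with a two-finger parallel gripper is mounted at the origin on a cart in front of the work surface, level with it; the furniture and walls round the work are solid. World frame = base frame: x ahead of the robot, y to its left, z up, the work surface at z = 0. Lengths are in m, angles in rad, forces in N, time in s.
With the tool pointing down it reaches from about 0.3 to 0.875 m from the base axis. Payload 6.4 kg.
Tool frame: the origin (TCP) lies midway between the tips of the shut fingers; the grasp point (between the pads) lies 19 mm behind it (ctrl.pinch_z is the distance from the TCP to the grasp point, in m); z points along the fingers, y is the line along which they close (so a half turn about z gives the same grasp; the last joint's range is limited). The gripper opens to 85 mm and grips with 20 to 120 N. Pads are 22 mm wide; open, the fingers measure 114 mm over their backs; the gripper's body (76 mm by 85 mm) begins 54 mm behind the grasp point. The pads swing forward as they close: fully open they stand 13 mm farther back than shut.
Start: joints at [-1.534, 0.181, 1.607, -0, 1.354, -0.206], TCP at [0.138, -0.558, 0.231] pointing down, gripper open.
Joint ranges: [-2.99, 2.99], [-0.89, 2.07], [0.3, 2.58], [-1.14, 4.28], [0, 2.63], [-3.12, 3.12]. Speed limits (rad/s): [2.57, 2.57, 3.01, 3.14, 3.14, 3.14].

INTERFACE

Orientations are given as a unit quaternion [w, x, y, z].
In Python, from bench import ctrl gives the robot as it stands.
- The arm moves only by the tool apply_moves, never from a script. Its argument "moves" is a list of rows, each an object with "jaw": the opening, from 0 (shut) to 1 (fully open); "offset": the shift along the tool's x, y, z in mm, a list of three; "rot": the turn, a rotation vector about the tool's x, y, z in degrees, a list of three. In form: [{"jaw": jaw, "offset": [dx, dy, dz], "rot": [ax, ay, az]}, ...]. A call has exactly 5 rows; each row shifts and turns the commanded pose from where the row before left it, along the tool's axes as they then stand; what a row does not reach is not made up. A row lasts 1/8 s, in which the tool goes at most 62.5 mm and 10.7 degrees, less where a joint would pass 70% of its speed; a pose out of reach is approached as far as the arm can. A call is refused whole if a number of a shift passes 62.5 or a number of a turn 10.7, either way. A call with a gripper value outside its range is refused whole. The fingers move at their own pace and stop on an object; the grip force is fixed at half the most. Time passes only in rows, so rows that do not move let the fingers close, or fill a call up. It gives the time, the measured TCP pose, the force, the opening and the grip force at its end, in the units of the state.
- ctrl.get_obs(): the state, without advancing time (a new reading comes with each control period).
- ctrl.camera(name): name is "side" or "top"; returns (picture, depth): 480x640x3 uint8, red, green, blue; 480x640 float32, m along the optical axis (not along the pixel's ray), 0 where there is no reading.
- ctrl.camera_params(name): a dict with "K" (3x3 intrinsics, pixels), "cam_to_world" (4x4, takes a point from camera to world coordinates). Camera axes: x right, y down, z forward; pixel columns grow to the right and rows downward; lengths in m; the calibration is good to about 2 mm. A picture is of the moment at which its call begins. camera_params takes no time and is no camera call.
- ctrl.hand_in(): hands the job in; it is judged then, once.
Trained networks look in the newest picture that a camera, given by its name, has taken for a name from the list of things; names that differ only in an ending like _2 or _b are one class to them, and where a whole thing is asked for, a point or a joint stands for the part that bears it (a point fixed in the world has none). Each returns a list of dicts, best first, with "score" (0 to 1); they miss things now and then, are a little off and sometimes report something else, mostly with a low value. They report only what shows in the picture. A call takes as long as a camera call. They do not tell look-alikes from the thing itself.
- ctrl.outline_of(camera, target): "region" (480x640 bool, what is visible of it) and "position" ([column, row] in pixels, amid what is visible of it).
The state is a dict: "time_s": time; "q": joint angles; "dq": joint speeds; "joint_efforts": joint torques, N m; "eef_pos": TCP position; "eef_rot": TCP orientation; "wrist_force": force on the tool from outside, world axes, zero at the start; "torque": the same for the moment, N m; "opening": opening from 0.0 (shut) to 1.0 (fully open); "grasp_force": force on a finger pad.
Only numpy, scipy, OpenCV 4.12 (cv2) and the standard library are available. Lean on these libraries where they do the work, as an engineer would, in place of code of your own. Each camera call takes 0.05 s, during which the arm holds its last target. There are 200 camera calls.

TASK

Pick up the blue hanger arm, hook its two steel claws through the two slots in the white uprights of the stand until its back plate lies against them, then press it straight down until the spring latch snaps over its lug and it stays locked when let go. The slotted head is clamped at a height you do not know exactly, so feel for the slots with light pushes and never strike the stand or force the hanger arm against it; leave the tape roll, pot, stopwatch and cup where they are.

Things in the scene. Friction and masses are not known exactly. Their poses are not given: they have to be found in the camera images.
- hanger_arm: Loose blue hanger arm for tape rolls, 0.2-0.4 kg, standing upright on the bench. Origin: middle of the bottom edge of its back face; x points out of the back (to the stand when hung), z up. In its frame (mm): back plate x -6..0, y -42..42, z 0..72; web 12 wide (y -6..6), x -80..-6, z 0..70; bar of the same width x -128..-6, z 0..14, its end turned up to z 42; claws and lug on the back (see claws).
- web_grip (a point): Best grip on the arm: in the middle of its 12 mm web, at x -42, z 50 mm in the arm's frame, 20 mm below the web's flat top and near the centre of mass (about x -35). Pinch from above across the arm's y. Axes are the arm's.
- claws (a point): Midway between the lower back tips of the two steel claws: x 11.5, y 0, z 36 mm in the arm's frame. Claws at y -30 and +30, each 5 wide: tongue x 0..11.5, z 50..60, hook x 5.5..11.5 hanging to z 36, so 24 high with a 5.5 mm gap between hook and plate. Between them a steel lug, x 0..10, y -6..6, z 14..22. Axes are the arm's.
- stand: Fixed stand: dark base plate x -50..90, y -75..75, 14 mm thick; post 181 mm high behind the white slotted head. Origin on the bench under the front face of the two uprights, midway between them; x points into the stand (the way the arm is pushed), z up. Uprights at y 14..46 and -46..-14 mm, face at x 0, sheet 4 mm thick, hollow 16 mm behind. A slot in each at y -30 and +30, 11 wide, 29 high.
- dock (a point): Fixed point on the uprights' front face at y 0, 90 mm above the bench, stand's axes; it does not follow the head. The head is clamped at an unmeasured offset h, -18..+18 mm (it will not slip). Slots reach z 140+h..169+h mm, uprights' top 186+h. Fully pressed down, the arm's origin is at dock + h in z, axes parallel.
- slot_mid (a point): Fixed point on the front face, 106.5 mm above the bench, stand's axes: where the arm's origin is after going in, if h = 0. Claws enter with the origin within 2.5 mm of this height + h; at other heights their tips meet the face with the origin 11.5 mm in front of it. In a slot the arm goes on until its plate meets the face; then 14 to 19 mm down until the tongues rest on the slots' lower edges.
- latch (a joint): Orange spring latch between the uprights, slides back into the stand, in m: 0 = out, at most 0.008; spring 2 to 5 N. Going in and down, the arm's lug pushes it back up to 5 mm along a ramp; with the arm fully down it snaps out over the lug (about 0) and holds the arm.
- seat_pin (a joint): Green sprung pin below the latch, in m: 0 = up, grows as the lug presses it down; about 0.006 with the arm pressed fully down, about 0.005 locked and let go. Its spring gives 5 N at 0, 9 N at 0.006 and lifts the arm again unless locked. Pressing down takes 4 to 10 N beyond the arm's weight until the latch snaps; then the slot edges stop the arm and the force rises steeply (13 N is surely home).
- tape_roll: Bystander: black tape roll lying flat, 104 mm across, 24 mm high; origin at the centre of its underside.
- sample_pot: Bystander: clear screw-top pot with lime green lid, 60 mm across, 66 mm high; origin at the centre of its underside.
- stopwatch: Bystander: black stopwatch lying flat, 66 x 58 x 16 mm; origin at the centre of its underside.
- lime_cup: Bystander: lime green plastic cup, 46 mm across, 20 mm high; origin at the centre of its underside.
Mind the look-alikes: they are no part of the job. What is shaped like the stand but red is not meant.

How it is judged:
By the outcome, as a careful person would: the job done as asked, in the order asked, and still so for the second after the job is handed in, with the robot touching nothing.
It also fails if it takes over 72 s, if anything falls off the work surface, if the arm or the gripper's body presses on something with over 40 N, if the wrist force passes 120 N, or if a joint passes its speed limit or range.

## Working session

There is one attempt and no reset: what is moved stays moved. The work goes in short steps, Python scripts to look and compute and a tool call to move; the robot and the scene stay as the last step left them, time stands still between calls to the robot, and variables do not carry over. Pictures are saved under pics/ and viewed, at most 10 in all, crops included, and the job is handed in when it is done.

Besides the shell and the picture viewer there is one more tool, called after ">>>" as name([rows], argument=value, ...), one row to a line, values as JSON. apply_moves: Moves the arm, as the interface text tells. Its arguments: {"type":"object","properties":{"moves":{"type":"array"}},"required":["moves"]}

```bash
mkdir -p pics; ls; cat > h.py <<'E'
import numpy as np,cv2
from bench import ctrl
def shot(n,fn=None):
    im,d=ctrl.camera(n); 
    if fn: cv2.imwrite('pics/'+fn,im[:,:,::-1])
    return im,d
def world(n,d):
    p=ctrl.camera_params(n);K=p['K'];v,u=np.mgrid[:480,:640]
    P=np.stack([(u-K[0,2])/K[0,0]*d,(v-K[1,2])/K[1,1]*d,d,np.ones_like(d)],-1)
    return (P@np.array(p['cam_to_world']).T)[...,:3]
E
python3 - <<'E'
from h import *
for n in('top','side'):
    im,d=shot(n,n+'1.png');W=world(n,d)
    print(n,np.array(ctrl.camera_params(n)['cam_to_world']).round(3).tolist(),ctrl.camera_params(n)['K'][0])
    for t in('hanger_arm','stand'):
        for r in ctrl.outline_of(n,t):
            m=r['region']&(d>0); print(t,r['score'],r['position'],m.sum(),np.median(W[m],0).round(3), im[m].mean(0).round())
print(ctrl.get_obs())
E
```

```text
pics
top [[-0.016, -0.997, 0.074, 0.464], [-1.0, 0.016, 0.001, 0.034], [-0.002, -0.074, -0.997, 1.243], [0.0, 0.0, 0.0, 1.0]] [483.31035669   0.         317.70872695]
hanger_arm 0.68 [398.4, 250.6] 559 [ 0.517 -0.161  0.057] [ 36.  71. 115.]
stand 0.88 [277.1, 192.8] 3203 [0.653 0.124 0.016] [80. 81. 84.]
stand 0.73 [463.2, 263.4] 3503 [ 0.484 -0.306  0.014] [186.  67.  66.]
side [[-0.997, -0.045, 0.068, 0.492], [-0.082, 0.587, -0.806, 0.978], [-0.003, -0.808, -0.589, 0.762], [0.0, 0.0, 0.0, 1.0]] [541.97412776   0.         317.73705914]
hanger_arm 0.93 [350.2, 207.0] 1115 [ 0.509 -0.158  0.037] [40. 60. 87.]
hanger_arm 0.16 [357.7, 406.8] 2039 [0.47  0.398 0.022] [47. 53. 43.]
stand 0.93 [358.7, 167.7] 2624 [ 0.489 -0.302  0.061] [130.  64.  62.]
stand 0.75 [264.9, 273.6] 5296 [0.667 0.152 0.016] [82. 87. 88.]
{'time_s': 0.3, 'q': array([-1.53430791e+00,  1.81102771e-01,  1.60729706e+00,  1.74912355e-05,
        1.35378380e+00, -2.06320651e-01]), 'dq': array([ 0.00066388, -0.00252569, -0.0015637 ,  0.00093135,  0.00217066,
        0.00204572]), 'joint_efforts': array([ 2.80862814e-04, -4.44334638e+01, -3.51062071e+01, -2.08592173e-04,
        5.51635094e-03, -3.21234188e-05]), 'eef_pos': array([ 0.13825254, -0.55797384,  0.23097434]), 'eef_rot': array([-2.93697278e-04,  9.92639702e-01,  1.21104647e-01,  3.35705651e-05]), 'wrist_force': array([ 0.12887306, -0.1847805 ,  0.44474003]), 'torque': array([-0.05643201,  0.03541448, -0.01014593]), 'grasp_force': 0.0, 'opening': 1.0035881599853533}
```

View pics/top1.png

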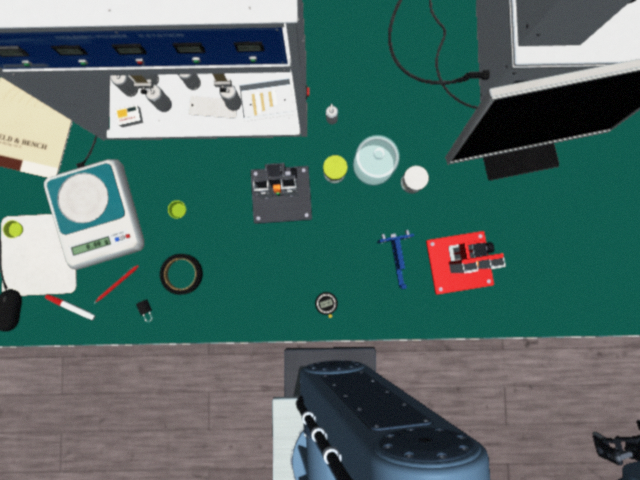

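View pics/side1.png

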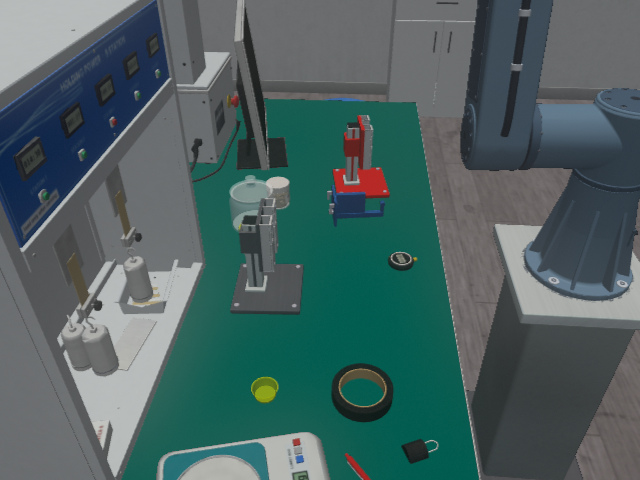

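The top picture shows one blue hanger arm at (398,258), its claws facing up in the image (+x). The dark stand with white uprights is at (277,190), and the red look-alike is at (465,263). The arm can only be the blue piece. I choose the dark-based stand and will check both in one crop.

```bash
python3 - <<'E'
from h import *
im,d=shot('top');W=world('top',d)
ims,ds=shot('side');Ws=world('side',ds)
np.savez('s.npz',im=im,d=d,ims=ims,ds=ds)
a=cv2.resize(im[160:300,230:430],None,fx=4,fy=4,interpolation=2)
b=cv2.resize(ims[180:320,215:415],None,fx=4,fy=4,interpolation=2)
cv2.imwrite('pics/c.png',cv2.resize(np.vstack([a[:,:,::-1],b[:,:,::-1]]),(570,800))[:800]); 
cv2.imwrite('pics/c.png',cv2.resize(np.hstack([a[:,:,::-1],b[:,:,::-1]]),(800,280)))
# stand base
def box(W,m): 
    p=W[m][:,:2].astype(np.float32)*1000; r=cv2.minAreaRect(p); return r
for n,I,X in(('top',im,W),('side',ims,Ws)):
    R=(X[...,0]>.55)&(X[...,0]<.75)&(X[...,1]>.03)&(X[...,1]<.25)
    base=R&(abs(X[...,2]-.014)<.006)&(I.max(-1)<110)&(abs(I[...,1].astype(int)-I[...,0])<15)
    print(n,'base',base.sum(),box(X,base),np.median(X[base][:,2]))
    hi=R&(X[...,2]>.1)
    z=X[hi]; print('hist z',np.histogram(z[:,2],np.arange(.1,.22,.005)))
    H=R&(X[...,2]>.16)&(I.min(-1)>130)
    for s in (H,): 
        if s.sum()>5:
            n_,l,st,c=cv2.connectedComponentsWithStats(s.astype(np.uint8))
            for i in range(1,n_):
                q=X[l==i]; 
                if len(q)>8: print('white',len(q),c[i],np.percentile(q,[5,50,95],axis=0).round(4).tolist())
    B=(X[...,0]>.4)&(X[...,0]<.6)&(X[...,1]>-.23)&(X[...,1]<-.1)&(I[...,2]>I[...,0]+25)&(X[...,2]>.003)
    print('blue',B.sum(),box(X,B),'z',np.percentile(X[B][:,2],[5,50,95]))
    T=B&(X[...,2]>.06); print('topsurf',T.sum(),np.median(X[T][:,2]))
    if n=='top':
        w=X[T&(X[...,0]<.54)]; print('web',np.percentile(w,[2,50,98],axis=0)); print(cv2.fitLine(w[:,:2].astype(np.float32),2,0,.01,.01).ravel())
E
```

```text
top base 1756 ((667.5870361328125, 129.159423828125), (137.0496368408203, 146.78286743164062), 2.7903904914855957) 0.013696803010256664
hist z (array([ 32,  16,  11,  23,  30,  23,  39,  48,  76,  47,  62,  40,  77,
        60,  29,  94, 123,  29,  36, 123, 148,   0,   0]), array([0.1  , 0.105, 0.11 , 0.115, 0.12 , 0.125, 0.13 , 0.135, 0.14 ,
       0.145, 0.15 , 0.155, 0.16 , 0.165, 0.17 , 0.175, 0.18 , 0.185,
       0.19 , 0.195, 0.2  , 0.205, 0.21 , 0.215]))
white 41 [261.70731707 188.24390244] [[0.6459, 0.1443, 0.1868], [0.6487, 0.1553, 0.1992], [0.6643, 0.1727, 0.2037]]
white 40 [287.05 187.2 ] [[0.6493, 0.0855, 0.1793], [0.6517, 0.1009, 0.2], [0.659, 0.1138, 0.2034]]
blue 826 ((499.931640625, -164.98513793945312), (199.15591430664062, 129.55929565429688), 0.05649338662624359) z [0.0031635  0.01751781 0.07274013]
topsurf 262 0.06999652144722035
web [[ 0.47292942 -0.17036075  0.06192153]
 [ 0.50681297 -0.16101781  0.06933669]
 [ 0.53920576 -0.123443    0.0744274 ]]
[ 0.9618462   0.2735908   0.50644356 -0.15979432]
side base 2502 ((667.9797973632812, 131.70343017578125), (138.5216
[... 198 characters left out ...]
2,   0,   0]), array([0.1  , 0.105, 0.11 , 0.115, 0.12 , 0.125, 0.13 , 0.135, 0.14 ,
       0.145, 0.15 , 0.155, 0.16 , 0.165, 0.17 , 0.175, 0.18 , 0.185,
       0.19 , 0.195, 0.2  , 0.205, 0.21 , 0.215]))
white 31 [271.06451613 201.87096774] [[0.6508, 0.083, 0.1986], [0.6538, 0.0968, 0.2001], [0.6678, 0.115, 0.2021]]
white 40 [267.325 219.65 ] [[0.6473, 0.1444, 0.1978], [0.6509, 0.1605, 0.2], [0.6665, 0.1761, 0.2014]]
white 9 [250. 225.] [[0.6845, 0.1437, 0.1752], [0.6908, 0.1452, 0.1762], [0.6978, 0.1476, 0.1774]]
blue 1040 ((501.10009765625, -166.7313995361328), (181.95021057128906, 113.78900146484375), 7.02808141708374) z [0.00461794 0.0357149  0.07062149]
topsurf 223 0.06780280905988245
```

View pics/c.png

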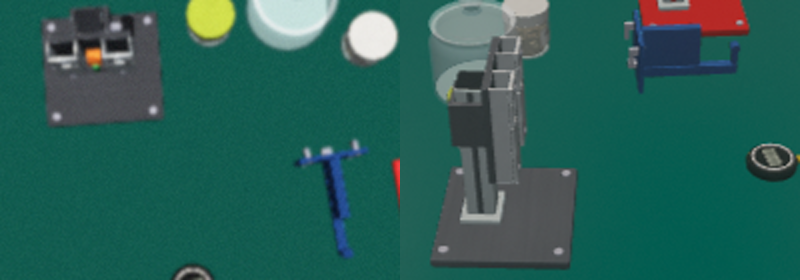

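The crop confirms both: dark-based stand with white uprights, and the blue hanger arm with its plate and claws toward +x. Next I fit the arm's pose.

```bash
python3 - <<'E'
from h import *
from scipy.optimize import minimize
f=np.load('s.npz')
for n,I,d in(('top',f['im'],f['d']),('side',f['ims'],f['ds'])):
    X=world(n,d);I=I.astype(int)
    B=(X[...,0]>.4)&(X[...,0]<.6)&(X[...,1]>-.25)&(X[...,1]<-.08)&(I[...,2]>I[...,1]+12)&(I[...,2]>I[...,0]+25)&(X[...,2]>.006)
    p=X[B]; print(n,B.sum())
    def sd(q,c,h): # box sdf
        a=abs(q-c)-h; return np.linalg.norm(np.maximum(a,0),axis=1)+np.minimum(a.max(1),0)
    def cost(v,full=False):
        c,s=np.cos(v[2]),np.sin(v[2]);dx=p[:,0]-v[0]-.54;dy=p[:,1]-v[1]+.155
        q=np.stack([c*dx+s*dy,-s*dx+c*dy,p[:,2]-v[3]],1)*1000
        D=[sd(q,np.array(a),np.array(b)) for a,b in(((-3,0,36),(3,42,36)),((-43,0,35),(37,6,35)),((-67,0,7),(61,6,7)),((-123,0,21),(5,6,21)))]
        D=abs(np.min(D,0)); return np.minimum(D,6).mean()
    best=min((minimize(cost,[x,y,a,0],method='Nelder-Mead',options=dict(xatol=1e-5,fatol=1e-5,maxiter=3000,initial_simplex=np.array([x,y,a,0])+np.vstack([np.zeros(4),np.diag([.01,.01,.08,.003])]))) for x in(-.02,0,.02) for y in(-.015,0,.015) for a in(.05,.15,.3)),key=lambda r:r.fun)
    v=best.x; c,s=np.cos(v[2]),np.sin(v[2])
    o=np.array([v[0]+.54,v[1]-.155]);print(best.fun,o.round(4),np.degrees(v[2]),v[3],'grip',o+np.array([c,s])*-.042)
E
```

```text
top 479
1.0637832704213206 [ 0.55   -0.1553] 8.751007821629809 0.0005437211115651135 grip [ 0.50849534 -0.16168891]
side 925
1.5911272307816728 [ 0.5511 -0.155 ] 9.113851924349127 -0.0003399961834322872 grip [ 0.50963638 -0.1616254 ]
```

>>> apply_moves([
  {"jaw":1,"offset":[20,-13,-40],"rot":[0,0,0]},
  {"jaw":1,"offset":[50,-33,0],"rot":[0,0,0]},
  {"jaw":1,"offset":[50,-33,0],"rot":[0,0,0]},
  {"jaw":1,"offset":[50,-33,0],"rot":[0,0,0]},
  {"jaw":1,"offset":[50,-33,0],"rot":[0,0,0]},
])

```text
time_s: 1.02
eef_pos: [0.318, -0.363, 0.2715]
eef_rot: [0.0, 0.993, 0.121, 0.0]
wrist_force: [0.2, 0.0, -0.3]
opening: 1.001
grasp_force: 0.0
```

```bash
cat >> h.py <<'E'
from scipy.spatial.transform import Rotation as Ro
def to(p,yaw):
    o=ctrl.get_obs();q=o['eef_rot'];R=Ro.from_quat([*q[1:],q[0]])
    c,s=np.cos(np.radians(yaw)),np.sin(np.radians(yaw))
    G=Ro.from_matrix(np.array([[c,s,0],[s,-c,0],[0,0,-1.]]))
    print('t',round(o['time_s'],2),'pos',o['eef_pos'].round(4),'yaw',np.degrees(np.arctan2(*R.as_matrix()[[1,0],0])).round(2),'open',round(o['opening'],3),'F',o['wrist_force'].round(2),'g',round(o['grasp_force'],1))
    print('off mm',(R.inv().apply(np.array(p)-o['eef_pos'])*1000).round(1),'rot deg',np.degrees((R.inv()*G).as_rotvec()).round(2))
E
python3 -c "
from h import *
to([.509,-.1616,.2],9)"
```

```text
t 1.02 pos [ 0.318  -0.363   0.2715] yaw 13.88 open 1.001 F [ 0.23  0.01 -0.26] g 0.0
off mm [ 233.8 -149.8   71.5] rot deg [ 0.04 -0.02  4.88]
```

>>> apply_moves([
  {"jaw":1,"offset":[50,-32,0],"rot":[0,0,0]},
  {"jaw":1,"offset":[50,-32,0],"rot":[0,0,0]},
  {"jaw":1,"offset":[50,-32,0],"rot":[0,0,0]},
  {"jaw":1,"offset":[50,-32,20],"rot":[0,0,0]},
  {"jaw":1,"offset":[34,-22,40],"rot":[0,0,4.9]},
])

```text
time_s: 1.65
eef_pos: [0.5108, -0.1614, 0.2128]
eef_rot: [0.001, 0.997, 0.079, 0.002]
wrist_force: [0.2, 0.6, -0.2]
opening: 0.999
grasp_force: 0.0
```

```bash
python3 -c "
from h import *
to([.509,-.1616,.031],9)"
```

```text
t 1.65 pos [ 0.5108 -0.1614  0.2128] yaw 9.01 open 0.999 F [ 0.16  0.59 -0.21] g 0.0
off mm [ -2.6  -0.7 181.8] rot deg [ 0.19 -0.25  0.  ]
```

>>> apply_moves([
  {"jaw":1,"offset":[-2,0,50],"rot":[0,0,0]},
  {"jaw":1,"offset":[0,0,50],"rot":[0,0,0]},
  {"jaw":1,"offset":[0,0,40],"rot":[0,0,0]},
  {"jaw":1,"offset":[0,0,25],"rot":[0,0,0]},
  {"jaw":1,"offset":[0,0,0],"rot":[0,0,0]},
])

```text
time_s: 2.28
eef_pos: [0.5043, -0.1621, 0.0444]
eef_rot: [-0.001, 0.997, 0.079, -0.002]
wrist_force: [0.8, 0.0, 0.7]
opening: 0.997
grasp_force: 0.0
```

```bash
python3 -c "
from h import *
to([.509,-.1616,.031],9)"
```

```text
t 2.27 pos [ 0.5043 -0.1621  0.0444] yaw 9.01 open 0.997 F [0.81 0.05 0.65] g 0.0
off mm [ 4.8  0.3 13.3] rot deg [-0.17  0.21  0.01]
```

>>> apply_moves([
  {"jaw":1,"offset":[0,0,12],"rot":[0,0,0]},
  {"jaw":1,"offset":[0,0,0],"rot":[0,0,0]},
  {"jaw":1,"offset":[0,0,0],"rot":[0,0,0]},
  {"jaw":1,"offset":[0,0,0],"rot":[0,0,0]},
  {"jaw":1,"offset":[0,0,0],"rot":[0,0,0]},
])

```text
time_s: 2.9
eef_pos: [0.5062, -0.1632, 0.0347]
eef_rot: [0.0, 0.997, 0.079, 0.0]
wrist_force: [0.0, -0.6, -1.2]
opening: 0.997
grasp_force: 0.0
```

```bash
python3 -c "
from h import *
to([.509,-.1616,.031],9)"
```

```text
t 2.9 pos [ 0.5062 -0.1632  0.0347] yaw 9.01 open 0.997 F [ 0.03 -0.62 -1.17] g 0.0
off mm [ 3.  -1.1  3.7] rot deg [ 0.03 -0.03  0.01]
```

>>> apply_moves([
  {"jaw":1,"offset":[3,-1,3],"rot":[0,0,0]},
  {"jaw":0.3,"offset":[0,0,0],"rot":[0,0,0]},
  {"jaw":0.1,"offset":[0,0,0],"rot":[0,0,0]},
  {"jaw":0,"offset":[0,0,0],"rot":[0,0,0]},
  {"jaw":0,"offset":[0,0,0],"rot":[0,0,0]},
])

```text
time_s: 3.52
eef_pos: [0.5087, -0.1616, 0.0314]
eef_rot: [-0.0, 0.997, 0.078, -0.0]
wrist_force: [-0.3, 4.1, 5.5]
opening: 0.144
grasp_force: 3.9
```

>>> apply_moves([
  {"jaw":0,"offset":[0,0,0],"rot":[0,0,0]},
  {"jaw":0,"offset":[0,0,0],"rot":[0,0,0]},
  {"jaw":0,"offset":[0,0,0],"rot":[0,0,0]},
  {"jaw":0,"offset":[0,0,0],"rot":[0,0,0]},
  {"jaw":0,"offset":[0,0,0],"rot":[0,0,0]},
])

```text
time_s: 4.15
eef_pos: [0.5087, -0.1616, 0.0314]
eef_rot: [-0.0, 0.997, 0.079, -0.0]
wrist_force: [-0.9, -0.8, 1.9]
opening: 0.135
grasp_force: 58.6
```

```bash
python3 -c "
from h import *
to([.509,-.1616,.031],9)"
```

```text
t 4.15 pos [ 0.5087 -0.1616  0.0314] yaw 9.01 open 0.135 F [-0.93 -0.76  1.88] g 58.6
off mm [0.2 0.  0.4] rot deg [-0.    0.    0.01]
```

>>> apply_moves([
  {"jaw":0,"offset":[0,0,-30],"rot":[0,0,0]},
  {"jaw":0,"offset":[0,0,-45],"rot":[0,0,0]},
  {"jaw":0,"offset":[10,-40,-35],"rot":[0,0,0]},
  {"jaw":0,"offset":[15,-50,-12],"rot":[0,0,0]},
  {"jaw":0,"offset":[15,-50,0],"rot":[0,0,0]},
])

```text
time_s: 4.78
eef_pos: [0.5271, -0.016, 0.1547]
eef_rot: [0.0, 0.997, 0.078, 0.001]
wrist_force: [0.9, 0.2, -2.2]
opening: 0.132
grasp_force: 59.0
```

>>> apply_moves([
  {"jaw":0,"offset":[15,-50,0],"rot":[0,0,0]},
  {"jaw":0,"offset":[15,-45,0],"rot":[0,0,2]},
  {"jaw":0,"offset":[15,-30,0],"rot":[0,0,2]},
  {"jaw":0,"offset":[0,0,0],"rot":[0,0,2]},
  {"jaw":0,"offset":[0,0,0],"rot":[0,0,0]},
])

```text
time_s: 5.4
eef_pos: [0.5517, 0.1127, 0.1527]
eef_rot: [0.0, 1.0, 0.026, -0.001]
wrist_force: [-0.6, -1.4, -2.1]
opening: 0.131
grasp_force: 59.1
```

```bash
python3 -c "
from h import *
to([.5658,.1252,.153],2.9)
im,d=shot('side','s2.png')
cv2.imwrite('pics/s2.png',cv2.resize(im[120:320,200:440],None,fx=3,fy=3,interpolation=2)[:,:,::-1])
"
```

```text
t 5.4 pos [0.5517 0.1127 0.1527] yaw 3.03 open 0.131 F [-0.56 -1.43 -2.11] g 59.1
off mm [ 14.7 -11.7  -0.3] rot deg [0.02 0.08 0.13]
```

View pics/s2.png

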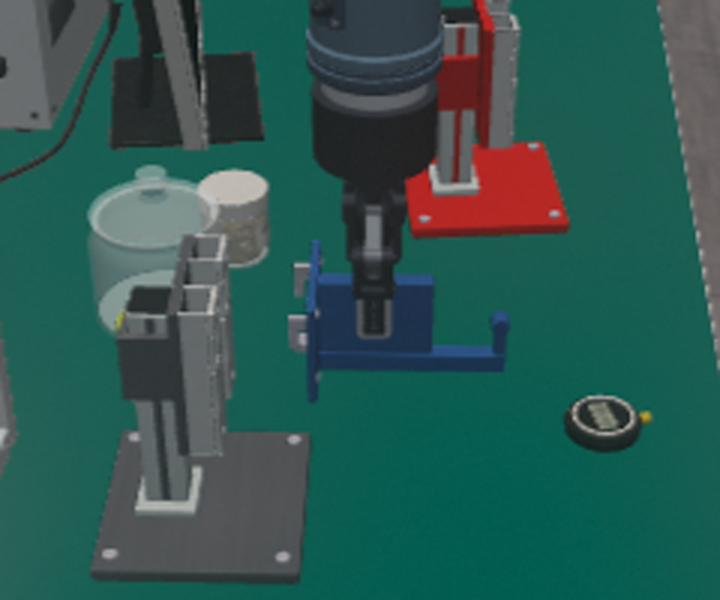

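The arm is held upright, at (370,320) in the crop, facing the white uprights at (200,340). I close in and refit the in-hand pose.

>>> apply_moves([
  {"jaw":0,"offset":[7,-6,0],"rot":[0,0,0]},
  {"jaw":0,"offset":[8,-6,0],"rot":[0,0,0]},
  {"jaw":0,"offset":[6,0,0],"rot":[0,0,0]},
  {"jaw":0,"offset":[0,0,0],"rot":[0,0,0]},
  {"jaw":0,"offset":[0,0,0],"rot":[0,0,0]},
])

```text
time_s: 6.08
eef_pos: [0.5725, 0.1261, 0.1532]
eef_rot: [0.0, 1.0, 0.026, -0.0]
wrist_force: [-0.1, -0.1, -1.9]
opening: 0.13
grasp_force: 59.1
```

```bash
cat > fit.py <<'E'
from h import *
from scipy.optimize import minimize
S=np.array([.648,.1294]);ys=np.radians(2.9)
def fit():
    o=ctrl.get_obs();e=o['eef_pos']
    for n in('side','top'):
        I,d=shot(n);X=world(n,d);I=I.astype(int)
        B=(abs(X[...,0]-e[0]+.02)<.13)&(abs(X[...,1]-e[1])<.07)&(I[...,2]>I[...,1]+12)&(I[...,2]>I[...,0]+25)&(X[...,2]>.06)&(X[...,2]<e[2]+.06)
        if B.sum()<150: print(n,'few',B.sum());continue
        p=X[B]
        def sd(q,c,h): a=abs(q-c)-h; return np.linalg.norm(np.maximum(a,0),axis=1)+np.minimum(a.max(1),0)
        def cost(v):
            R=Ro.from_euler('ZY',[v[3]+ys,v[4]])
            q=R.inv().apply(p-(e+v[:3]+[.042,0,-.031]))*1000
            D=[sd(q,np.array(a),np.array(b)) for a,b in(((-3,0,36),(3,42,36)),((-43,0,35),(37,6,35)),((-67,0,7),(61,6,7)),((-123,0,21),(5,6,21)))]
            return np.minimum(abs(np.min(D,0)),6).mean()
        r=min((minimize(cost,[x,0,z,0,0],method='Nelder-Mead',options=dict(xatol=1e-5,fatol=1e-5,maxiter=4000,initial_simplex=np.array([x,0,z,0,0])+np.vstack([np.zeros(5),np.diag([.005,.005,.005,.05,.05])]))) for x in(-.006,.004) for z in(-.005,.005)),key=lambda r:r.fun)
        A=e+r.x[:3]+[.042,0,-.031]; q=A[:2]-S;c,s=np.cos(ys),np.sin(ys)
        print(n,B.sum(),round(r.fun,2),'origin in stand frame',(np.array([c*q[0]+s*q[1],-s*q[0]+c*q[1],A[2]])*1000).round(1),'dyaw,pitch',np.degrees(r.x[3:]).round(2),'tcp-rel',(A-e).round(4))
        R_=(abs(X[...,0]-.66)<.03)&(X[...,1]>.06)&(X[...,1]<.2)&(X[...,2]>.16)&(I.min(-1)>130)
        n_,l,st,cc=cv2.connectedComponentsWithStats(R_.astype(np.uint8))
        for i in range(1,n_):
            t=X[l==i]
            if len(t)>15: print('  upright',len(t),np.percentile(t,[5,50,95],axis=0).round(4).tolist())
E
python3 -c "
from fit import *
to([.5658,.1252,.153],2.9);fit()"
```

```text
t 6.08 pos [0.5725 0.1261 0.1532] yaw 3.01 open 0.13 F [-0.05 -0.1  -1.92] g 59.1
off mm [-6.7  0.5  0.2] rot deg [0.   0.03 0.11]
side 1433 1.1 origin in stand frame [-33.2  -0.2 121.2] dyaw,pitch [-0.07  0.14] tcp-rel [ 0.0424  0.0014 -0.0319]
  upright 32 [[0.6509, 0.0839, 0.1984], [0.6536, 0.0975, 0.1999], [0.6676, 0.1137, 0.2021]]
  upright 39 [[0.6474, 0.1426, 0.1984], [0.651, 0.1584, 0.2001], [0.6668, 0.1753, 0.2018]]
top 166 1.09 origin in stand frame [-35.3   0.3 119.8] dyaw,pitch [0.08 1.34] tcp-rel [ 0.0403  0.0019 -0.0334]
```

>>> apply_moves([
  {"jaw":0,"offset":[6,0,0.5],"rot":[0,0,0]},
  {"jaw":0,"offset":[6,0,0],"rot":[0,0,0]},
  {"jaw":0,"offset":[4,0,0],"rot":[0,0,0]},
  {"jaw":0,"offset":[1,0,0],"rot":[0,0,0]},
  {"jaw":0,"offset":[1,0,0],"rot":[0,0,0]},
])

```text
time_s: 6.8
eef_pos: [0.5906, 0.1271, 0.1527]
eef_rot: [-0.0, 1.0, 0.026, -0.0]
wrist_force: [-0.8, -0.5, -1.5]
opening: 0.134
grasp_force: 59.1
```

>>> apply_moves([
  {"jaw":0,"offset":[1,0,0],"rot":[0,0,0]},
  {"jaw":0,"offset":[1,0,0],"rot":[0,0,0]},
  {"jaw":0,"offset":[1,0,0],"rot":[0,0,0]},
  {"jaw":0,"offset":[1,0,0],"rot":[0,0,0]},
  {"jaw":0,"offset":[0,0,0],"rot":[0,0,0]},
])

```text
time_s: 7.42
eef_pos: [0.5947, 0.1273, 0.1529]
eef_rot: [-0.0, 1.0, 0.026, 0.0]
wrist_force: [-0.3, 0.0, -1.8]
opening: 0.13
grasp_force: 59.1
```

```bash
python3 -c "
from fit import *
to([.6057,.1273,.1525],2.9)"
```

```text
t 7.42 pos [0.5947 0.1273 0.1529] yaw 3.01 open 0.13 F [-0.28  0.   -1.79] g 59.1
off mm [11.   0.6  0.4] rot deg [-0.   -0.    0.11]
```

>>> apply_moves([
  {"jaw":0,"offset":[1,0,0],"rot":[0,0,0]},
  {"jaw":0,"offset":[1,0,0],"rot":[0,0,0]},
  {"jaw":0,"offset":[1,0,0],"rot":[0,0,0]},
  {"jaw":0,"offset":[0,0,0],"rot":[0,0,0]},
  {"jaw":0,"offset":[0,0,0],"rot":[0,0,0]},
])

```text
time_s: 8.05
eef_pos: [0.5976, 0.1275, 0.1528]
eef_rot: [-0.0, 1.0, 0.026, -0.0]
wrist_force: [0.6, 0.3, -1.9]
opening: 0.134
grasp_force: 59.1
```

>>> apply_moves([
  {"jaw":0,"offset":[1,0,0],"rot":[0,0,0]},
  {"jaw":0,"offset":[1,0,0],"rot":[0,0,0]},
  {"jaw":0,"offset":[1,0,0],"rot":[0,0,0]},
  {"jaw":0,"offset":[0,0,0],"rot":[0,0,0]},
  {"jaw":0,"offset":[0,0,0],"rot":[0,0,0]},
])

```text
time_s: 8.68
eef_pos: [0.6006, 0.1276, 0.1528]
eef_rot: [-0.0, 1.0, 0.026, -0.0]
wrist_force: [-0.1, -0.4, -1.7]
opening: 0.131
grasp_force: 59.1
```

>>> apply_moves([
  {"jaw":0,"offset":[1,0,0],"rot":[0,0,0]},
  {"jaw":0,"offset":[1,0,0],"rot":[0,0,0]},
  {"jaw":0,"offset":[1,0,0],"rot":[0,0,0]},
  {"jaw":0,"offset":[0,0,0],"rot":[0,0,0]},
  {"jaw":0,"offset":[0,0,0],"rot":[0,0,0]},
])

```text
time_s: 9.3
eef_pos: [0.6034, 0.1278, 0.1528]
eef_rot: [0.0, 1.0, 0.026, -0.0]
wrist_force: [-0.3, -1.2, -2.1]
opening: 0.132
grasp_force: 59.1
```

>>> apply_moves([
  {"jaw":0,"offset":[1,0,0],"rot":[0,0,0]},
  {"jaw":0,"offset":[1,0,0],"rot":[0,0,0]},
  {"jaw":0,"offset":[0,0,0],"rot":[0,0,0]},
  {"jaw":0,"offset":[0,0,0],"rot":[0,0,0]},
  {"jaw":0,"offset":[0,0,0],"rot":[0,0,0]},
])

```text
time_s: 9.93
eef_pos: [0.6055, 0.1279, 0.1528]
eef_rot: [0.0, 1.0, 0.026, -0.0]
wrist_force: [-2.2, 0.7, -1.1]
opening: 0.129
grasp_force: 59.2
```

```bash
python3 -c "
from fit import *
to([.6057,.1273,.1525],2.9); fit()
im,d=shot('side')
cv2.imwrite('pics/s3.png',cv2.resize(im[160:300,210:360],None,fx=4,fy=4,interpolation=2)[:,:,::-1])"
```

```text
t 9.93 pos [0.6055 0.1279 0.1528] yaw 3.01 open 0.129 F [-2.19  0.74 -1.06] g 59.2
off mm [0.2 0.6 0.3] rot deg [0.   0.02 0.11]
side 1456 1.05 origin in stand frame [-1.000e-01 -1.000e-01  1.207e+02] dyaw,pitch [-0.02  0.03] tcp-rel [ 0.0425  0.0014 -0.0321]
  upright 32 [[0.6507, 0.0835, 0.1987], [0.6537, 0.0972, 0.2002], [0.6677, 0.1145, 0.2011]]
  upright 41 [[0.6469, 0.1438, 0.1981], [0.6505, 0.1591, 0.2003], [0.6667, 0.176, 0.2017]]
top 173 0.99 origin in stand frame [ -2.7   0.2 118.1] dyaw,pitch [-0.06  2.05] tcp-rel [ 0.0398  0.0016 -0.0347]
```

View pics/s3.png

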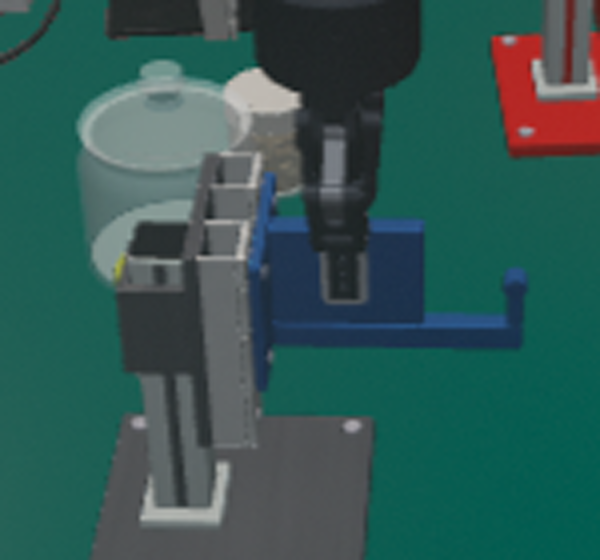

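The plate is against the uprights at (262,280), with the claws in the slots. One more light push, to be sure it lies flat.

>>> apply_moves([
  {"jaw":0,"offset":[0.5,0,0],"rot":[0,0,0]},
  {"jaw":0,"offset":[0.5,0,0],"rot":[0,0,0]},
  {"jaw":0,"offset":[0,0,0],"rot":[0,0,0]},
  {"jaw":0,"offset":[0,0,0],"rot":[0,0,0]},
  {"jaw":0,"offset":[0,0,0],"rot":[0,0,0]},
])

```text
time_s: 10.7
eef_pos: [0.6062, 0.1279, 0.1528]
eef_rot: [0.0, 1.0, 0.026, -0.0]
wrist_force: [-4.5, -0.6, -0.6]
opening: 0.13
grasp_force: 59.4
```

>>> apply_moves([
  {"jaw":0,"offset":[0.5,0,0],"rot":[0,0,0]},
  {"jaw":0,"offset":[0.5,0,0],"rot":[0,0,0]},
  {"jaw":0,"offset":[0,0,0],"rot":[0,0,0]},
  {"jaw":0,"offset":[0,0,0],"rot":[0,0,0]},
  {"jaw":0,"offset":[0,0,0],"rot":[0,0,0]},
])

```text
time_s: 11.32
eef_pos: [0.6062, 0.1279, 0.1528]
eef_rot: [0.0, 1.0, 0.026, -0.002]
wrist_force: [-10.1, -0.9, 2.2]
opening: 0.135
grasp_force: 59.9
```

Firm contact with the plate. I ease off 1 mm and press down.

>>> apply_moves([
  {"jaw":0,"offset":[-1,0,0],"rot":[0,0,0]},
  {"jaw":0,"offset":[0,0,2],"rot":[0,0,0]},
  {"jaw":0,"offset":[0,0,2],"rot":[0,0,0]},
  {"jaw":0,"offset":[0,0,2],"rot":[0,0,0]},
  {"jaw":0,"offset":[0,0,0],"rot":[0,0,0]},
])

```text
time_s: 11.95
eef_pos: [0.6062, 0.128, 0.148]
eef_rot: [0.0, 1.0, 0.026, -0.0]
wrist_force: [-9.0, -1.0, 7.0]
opening: 0.131
grasp_force: 60.7
```

>>> apply_moves([
  {"jaw":0,"offset":[-0.5,0,2],"rot":[0,0,0]},
  {"jaw":0,"offset":[0,0,2],"rot":[0,0,0]},
  {"jaw":0,"offset":[0,0,1],"rot":[0,0,0]},
  {"jaw":0,"offset":[0,0,0],"rot":[0,0,0]},
  {"jaw":0,"offset":[0,0,0],"rot":[0,0,0]},
])

```text
time_s: 12.58
eef_pos: [0.6061, 0.128, 0.1421]
eef_rot: [-0.0, 1.0, 0.026, -0.0]
wrist_force: [-5.3, 0.2, 2.2]
opening: 0.133
grasp_force: 59.7
```

>>> apply_moves([
  {"jaw":0,"offset":[0,0,1.5],"rot":[0,0,0]},
  {"jaw":0,"offset":[0,0,1.5],"rot":[0,0,0]},
  {"jaw":0,"offset":[0,0,1],"rot":[0,0,0]},
  {"jaw":0,"offset":[0,0,0],"rot":[0,0,0]},
  {"jaw":0,"offset":[0,0,0],"rot":[0,0,0]},
])

```text
time_s: 13.2
eef_pos: [0.6061, 0.128, 0.1391]
eef_rot: [0.0, 1.0, 0.026, 0.0]
wrist_force: [-8.4, -0.6, 6.5]
opening: 0.131
grasp_force: 60.4
```

>>> apply_moves([
  {"jaw":0,"offset":[0,0,1],"rot":[0,0,0]},
  {"jaw":0,"offset":[0,0,1],"rot":[0,0,0]},
  {"jaw":0,"offset":[0,0,0],"rot":[0,0,0]},
  {"jaw":0,"offset":[0,0,0],"rot":[0,0,0]},
  {"jaw":0,"offset":[0,0,0],"rot":[0,0,0]},
])

```text
time_s: 13.82
eef_pos: [0.6062, 0.128, 0.137]
eef_rot: [0.0, 1.0, 0.026, 0.0]
wrist_force: [-8.3, -0.3, 6.4]
opening: 0.133
grasp_force: 60.3
```

>>> apply_moves([
  {"jaw":0,"offset":[0,0,0.5],"rot":[0,0,0]},
  {"jaw":0,"offset":[0,0,0.5],"rot":[0,0,0]},
  {"jaw":0,"offset":[0,0,0.5],"rot":[0,0,0]},
  {"jaw":0,"offset":[0,0,0],"rot":[0,0,0]},
  {"jaw":0,"offset":[0,0,0],"rot":[0,0,0]},
])

```text
time_s: 14.45
eef_pos: [0.6062, 0.128, 0.136]
eef_rot: [0.0, 1.0, 0.026, 0.0]
wrist_force: [-9.3, -0.1, 9.8]
opening: 0.132
grasp_force: 60.9
```

>>> apply_moves([
  {"jaw":0,"offset":[0,0,0.5],"rot":[0,0,0]},
  {"jaw":0,"offset":[0,0,0.5],"rot":[0,0,0]},
  {"jaw":0,"offset":[0,0,0.5],"rot":[0,0,0]},
  {"jaw":0,"offset":[0,0,0],"rot":[0,0,0]},
  {"jaw":0,"offset":[0,0,0],"rot":[0,0,0]},
])

```text
time_s: 15.08
eef_pos: [0.6062, 0.128, 0.1359]
eef_rot: [0.0, 1.0, 0.026, 0.0]
wrist_force: [-15.2, -2.0, 18.0]
opening: 0.132
grasp_force: 62.1
```

The force rises steeply, so the tongues are on the slots' lower edges. I unload and lift slightly to test the lock.

>>> apply_moves([
  {"jaw":0,"offset":[-0.5,0,-1],"rot":[0,0,0]},
  {"jaw":0,"offset":[-0.3,0,-1],"rot":[0,0,0]},
  {"jaw":0,"offset":[0,0,-1],"rot":[0,0,0]},
  {"jaw":0,"offset":[0,0,0],"rot":[0,0,0]},
  {"jaw":0,"offset":[0,0,0],"rot":[0,0,0]},
])

```text
time_s: 15.7
eef_pos: [0.6061, 0.128, 0.1369]
eef_rot: [-0.0, 1.0, 0.026, 0.001]
wrist_force: [-5.2, -0.9, 5.8]
opening: 0.131
grasp_force: 60.1
```

>>> apply_moves([
  {"jaw":0,"offset":[0,0,-0.5],"rot":[0,0,0]},
  {"jaw":0,"offset":[0,0,-0.5],"rot":[0,0,0]},
  {"jaw":0,"offset":[0,0,-0.5],"rot":[0,0,0]},
  {"jaw":0,"offset":[0,0,0],"rot":[0,0,0]},
  {"jaw":0,"offset":[0,0,0],"rot":[0,0,0]},
])

```text
time_s: 16.32
eef_pos: [0.6059, 0.1279, 0.1372]
eef_rot: [-0.0, 1.0, 0.026, 0.001]
wrist_force: [4.1, 1.8, -3.5]
opening: 0.129
grasp_force: 58.9
```

It is held down against the lift (−3.5 N and only 0.3 mm rise), so it is locked. I release and retreat upward.

>>> apply_moves([
  {"jaw":0.1,"offset":[0,0,0],"rot":[0,0,0]},
  {"jaw":0.3,"offset":[0,0,0],"rot":[0,0,0]},
  {"jaw":0.5,"offset":[0,0,0],"rot":[0,0,0]},
  {"jaw":0.5,"offset":[0,0,0],"rot":[0,0,0]},
  {"jaw":0.5,"offset":[0,0,0],"rot":[0,0,0]},
])

```text
time_s: 16.95
eef_pos: [0.6052, 0.1278, 0.1374]
eef_rot: [0.0, 1.0, 0.026, -0.0]
wrist_force: [-0.0, 0.1, 0.4]
opening: 0.5
grasp_force: 0.0
```

>>> apply_moves([
  {"jaw":0.5,"offset":[0,0,-15],"rot":[0,0,0]},
  {"jaw":0.5,"offset":[0,0,-30],"rot":[0,0,0]},
  {"jaw":0.5,"offset":[0,0,-40],"rot":[0,0,0]},
  {"jaw":0.5,"offset":[-50,0,-30],"rot":[0,0,0]},
  {"jaw":0.5,"offset":[-60,0,0],"rot":[0,0,0]},
])

```text
time_s: 17.58
eef_pos: [0.4967, 0.1219, 0.2565]
eef_rot: [0.0, 1.0, 0.026, 0.004]
wrist_force: [-0.8, -0.0, 0.3]
opening: 0.5
grasp_force: 0.0
```

```bash
python3 -c "
from fit import *
import fit as f
to([.6057,.1273,.1525],2.9)
im,d=shot('side');X=world('side',d);I=im.astype(int)
B=(abs(X[...,0]-.57)<.12)&(abs(X[...,1]-.125)<.06)&(I[...,2]>I[...,1]+12)&(I[...,2]>I[...,0]+25)&(X[...,2]>.06)&(X[...,2]<.2)
p=X[B];print(B.sum(),np.percentile(p,[1,50,99],axis=0).round(4).tolist())
it,_=shot('top')
a=cv2.resize(im[160:300,210:350],(560,560),interpolation=2);b=cv2.resize(it[165:265,230:290],(240,400),interpolation=2)
c=np.zeros((560,800,3),np.uint8);c[:,:560]=a;c[:400,560:]=b
cv2.imwrite('pics/s4.png',c[:,:,::-1])"
```

```text
t 17.57 pos [0.4967 0.1219 0.2565] yaw 3.0 open 0.5 F [-0.83 -0.05  0.28] g 0.0
off mm [108.4   0.3 104.8] rot deg [ 0.02 -0.41  0.1 ]
1680 [[0.5219, 0.1073, 0.1057], [0.6038, 0.1327, 0.1414], [0.6461, 0.1724, 0.1777]]
```

View pics/s4.png

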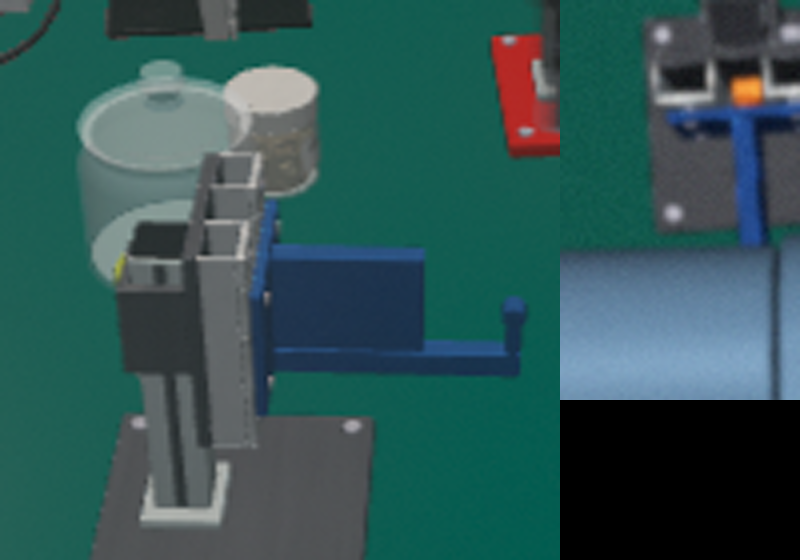

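The arm hangs free with its plate flat on the uprights at (262,320). Its bottom is at about z 0.105, as expected when locked, and the orange latch is out over the lug at (747,90).

```bash
python3 -c "
from bench import ctrl
print(ctrl.hand_in())"
```

```text
the job is handed in; nothing more can be done
None
```

The hanger arm is hooked into the white stand's slots, pressed down and held by the latch, and it stayed put when let go; the job was handed in at about 17.7 s, with no verdict returned.

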